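Load the last sample jar and slide the tray into its holder

TASK

Set the last small sample jar, the one standing alone on the register sheet, upright into the empty cell of the jar tray without dropping it. Then slide the loaded tray, handle towards you, fully home against the back stop of the empty holder, keeping all jars upright in their cells, and let go. Leave the other things on the table where they are.

Things in the scene. Friction and masses are not known exactly. Their poses are not given: they have to be found in the camera images.
- tray_center (a point): aluminium tray, 144 x 144 mm, 40 mm high, slides on the table; about 0.35 kg empty, 0.75 kg loaded. Walls, floor, dividers 4 mm; 2 x 2 cells 66 x 66 mm centred at x, y = +-35 mm. Three cells hold loose jars; the one on the handle side at +y is empty. Site at its centre, 20 mm above its underside; +x points away from the handle (the way it goes into the holder), +y left seen from the handle, z up
- tray_fin (a point): grip point of the tray's black handle: an upright fin on the middle of its front wall, 14 mm thick (along the tray's y), 56 mm long (72 to 128 mm from the tray's centre along its -x), from 15 to 65 mm above the table. Site on its mid-plane, 110 mm in front of the tray's centre, 45 mm above the table, axes as the tray's. Pressing down on it makes the tray stick; eased up 2 or 3 mm it slides freely
- tray_empty_cell (a point): centre of the floor of the tray's empty cell (tray x -35, y +35 mm), 4 mm above the tray's underside; the cell is 66 x 66 mm and 36 mm deep. Axes as the tray's
- holder_home (a point): where the tray's centre (tray_center) is when the tray is fully home against the back stop of the EMPTY one of two like grey steel holders fixed to the table. Which stands left or right varies; the other is already filled. +x points into the holder, away from the robot, y left, z up. No floor: the tray slides in on the table between sides 152 mm apart (60 mm high, 14 mm thick, 190 mm long)
- holder_mouth (a point): middle of the empty holder's mouth at table level, 104 mm before holder_home; axes the same. Lead-in plates, 40 mm high, reach 28 mm out of it and open to about 176 mm. A hood over the mouth (x -16 to +50 mm, 150 to 192 mm above the table) spans the width. At home the fin ends 8 mm outside the hood's front edge: an upright gripper would hit the hood, so lean it back towards the robot (35 to 45 degrees)
- full_holder: the other, like holder, fixed, with a loaded tray already in it. Origin on the table in the middle of its mouth; x into it
- last_jar_center (a point): the jar still to be loaded: a small straight closed glass jar with black cap and brown contents, 42 mm diameter, 95 mm high, about 0.1 kg, standing alone in front of the holders. Site at its centre, 47.5 mm above its foot, z along its axis
- jar_a_center (a point): like small jar (42 mm diameter, 95 mm high), loose in the tray's far left cell. Site at its centre, 47.5 mm above its foot, z along its axis
- jar_b_center (a point): like small jar (42 mm diameter, 95 mm high), loose in the tray's far right cell. Site at its centre, 47.5 mm above its foot, z along its axis
- jar_c_center (a point): like small jar (42 mm diameter, 95 mm high), loose in the tray's near right cell. Site at its centre, 47.5 mm above its foot, z along its axis
- big_jar1: bystander: big closed jar, 80 mm diameter, 150 mm high, right of the holders, behind the tray's starting place. Origin at the centre of its foot
- big_jar2: bystander: big closed jar, 80 mm diameter, 150 mm high, right of the holders, farther away. Origin at the centre of its foot
- big_jar3: bystander: big closed jar, 80 mm diameter, 150 mm high, right, beside the tray's starting place. Origin at the centre of its foot
- pen_pot: bystander: dark steel pen pot with pens, 72 mm diameter, 95 mm high (pens to 155 mm), on the left. Origin at the centre of its foot
- calculator: bystander: black desk calculator, 150 x 85 x 18 mm, flat on the near left. Origin at the centre of its underside
- stapler: bystander: stapler, 140 x 36 x 55 mm, on the left. Origin at the centre of its underside
Things that resemble listed ones, but are neither listed nor needed, are in the scene too. Of the things shaped like the part that bears tray_center, the aluminium one is meant.

How it is judged:
By the outcome, as a careful person would: the job done as asked, in the order asked, and still so for the second after the job is handed in, with the robot touching nothing.
It also fails if it takes over 72 s, if anything falls off the work surface, if the arm or the gripper's body presses on something with over 40 N, if the wrist force passes 120 N, or if a joint passes its speed limit or range.

ROBOT

A 6-joint arm with a two-finger parallel gripper is mounted at the origin on the work surface. World frame = base frame: x ahead of the robot, y to its left, z up, the work surface at z = 0. Lengths are in m, angles in degrees, forces in N, time in s.
With the tool pointing down it reaches from about 0.3 to 0.85 m from the base axis. Payload 4.2 kg.
Tool frame: the origin (TCP) lies at the very end of the fingers, on their centre line; the grasp point (between the pads) lies 19 mm behind it; x points along the fingers, y is the direction in which the jaws open and shut, and the axes are right-handed (so a half turn about x gives the same grasp; the last joint's range is limited). The gripper opens to 91 mm and grips with 3 to 60 N. Pads are 32 mm wide; open, the fingers measure 118 mm over their backs; the gripper's body (76 mm by 178 mm) begins 60 mm behind the grasp point.
Start: joints at [71.505, 18.312, 89.639, -0, 72.044, -1.146], TCP at [0.171, 0.549, 0.188] pointing down, gripper open.
Joint ranges: [-177.97, 177.97], [-48.28, 115.42], [12.27, 149.76], [-77.06, 257.06], [2.81, 150.46], [-146.56, 146.56]. Speed limits (degrees/s): [147.25, 147.25, 180, 180, 180, 180].

INTERFACE

Orientations are given as a 3x3 rotation matrix whose columns are the frame's x, y, z axes.
In Python, from plant import ctrl, vision gives the robot as it stands. The module is installed in compiled form; this text tells all that it offers. Calls block until the motion is done:
- ctrl.move_to(position, orientation): joint-space move of the TCP to a pose.
- ctrl.movel(position, rate=0.15, frame=None, until_force=None): straight line of the TCP; frame=None keeps the orientation; rate is the mean speed in m/s. With until_force (N) it stops when the force on the tool has changed by that much, and returns True; else False.
- ctrl.goto_joints(angles): joint-space move.
- ctrl.command_gripper(opening, force=None): finger opening in m; force is the grip in N (None keeps the last); returns when the fingers have stopped.
- ctrl.dwell(seconds).
- ctrl.inverse_kinematics(position, orientation): joint angles nearest the present ones, or None.
- vision.grab_frame(name): name is "side" or "top" or "wrist"; returns a dict with "img" (480x640x3 uint8, blue, green, red), "camera_matrix" (3x3 intrinsics, pixels), "rvec" (rotation vector, rad) and "tvec" (3), from world to camera coordinates, as OpenCV has them; the wrist camera has in their place "T_tool_cam" (4x4, takes a point from camera to tool coordinates, whose origin is the TCP and whose axes are the tool frame's). Camera axes: x right, y down, z forward; pixel columns grow to the right and rows downward; lengths in m; the calibration is good to about 2 mm. A picture is of the moment at which its call begins: read the wrist's pose just before it. There is no depth.
A pose or a line that the arm cannot do raises ctrl.IKError and nothing moves.
- ctrl.finish_job(): hands the job in, once; it reports no verdict.
Readings, each from a call of its own:
- ctrl.current_clock(): time.
- ctrl.current_joint_pos(): joint angles.
- ctrl.current_dq(): joint speeds.
- ctrl.current_joint_efforts(): joint torques, N m.
- ctrl.current_eef_pos(): TCP position.
- ctrl.current_eef_rot(): TCP orientation.
- ctrl.current_contact_force(): force on the tool from outside, world axes, zero at the start.
- ctrl.current_ft_torque(): the same for the moment, N m.
- ctrl.current_finger_gap(): finger opening in m.
Only numpy, scipy, OpenCV 4.12 (cv2) and the standard library are available. Lean on these libraries where they do the work, as an engineer would, in place of code of your own. Each camera call takes 0.05 s, during which the arm holds its last target.

## Working session

There is one attempt and no reset: what is moved stays moved. The work goes in short steps, each a Python script; the robot and the scene stay as the last script left them, time stands still between calls to the robot, and variables do not carry over. Pictures are saved under pics/ and viewed, and the job is handed in when it is done.

```bash
ls; mkdir -p pics; python3 - <<'E'
from plant import ctrl, vision
import cv2
for n in ("side","top","wrist"):
    f=vision.grab_frame(n); cv2.imwrite(f"pics/{n}0.png",f["img"])
    print(n,f["camera_matrix"].tolist(),f.get("rvec"),f.get("tvec"),f.get("T_tool_cam"))
print(ctrl.current_clock(),ctrl.current_eef_rot(),ctrl.current_finger_gap())
E
```

```text
pics
side [[559.9481860898618, 0.0, 319.2698789062998], [0.0, 559.9481860898618, 239.93447563574006], [0.0, 0.0, 1.0]] [ 2.11814388 -0.16682684  0.12593772] [-0.4959467   0.08529852  1.59141627] None
top [[459.0652953105864, 0.0, 318.9957265388165], [0.0, 459.0652953105864, 234.42565893933664], [0.0, 0.0, 1.0]] [ 2.16042282 -2.16160653  0.15251632] [-0.03933076  0.4925225   1.09852097] None
wrist [[371.03128815532597, 0.0, 327.0917147341404], [0.0, 371.03128815532597, 232.7705137603975], [0.0, 0.0, 1.0]] None None [[-7.56100269e-04 -2.72569267e-01  9.62135865e-01 -1.96353243e-01]
 [ 9.99999686e-01 -4.33054434e-04  6.63173181e-04 -6.77967983e-04]
 [ 2.35896574e-04  9.62136065e-01  2.72569509e-01 -7.80915706e-02]
 [ 0.00000000e+00  0.00000000e+00  0.00000000e+00  1.00000000e+00]]
0.15 [[-4.05115149e-04  2.98216562e-01  9.54498150e-01]
 [-1.24266659e-03  9.54497341e-01 -2.98216837e-01]
 [-9.99999146e-01 -1.30693512e-03 -1.60975731e-05]] 0.09094941903672864
```

View pics/side0.png

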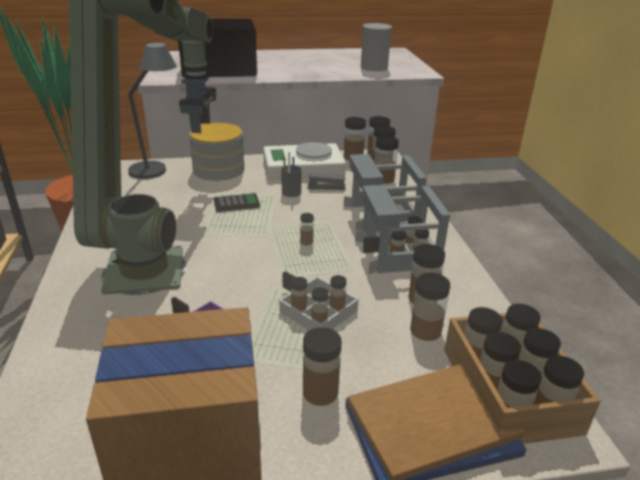

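View pics/top0.png

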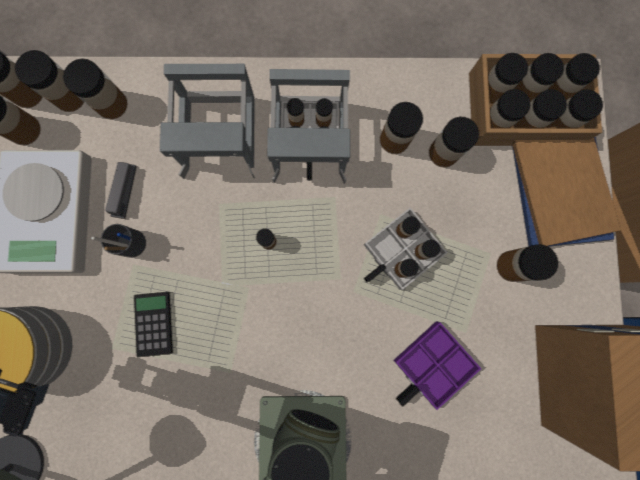

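View pics/wrist0.png

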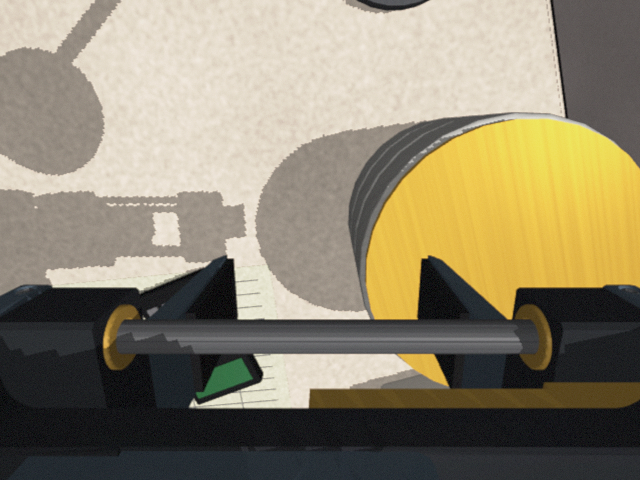

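Side: lone jar (306,228), aluminium tray (318,305), two grey holders with the left/far one empty. Top: the candidates follow.
- **Jar:** the lone small jar on the sheet is at (266,238). The others are tray jars (410,227), (427,249) and (407,268), jars in the full holder (296,112) and (324,112), and big jars. I choose (266,238).
- **Tray:** aluminium (407,250), purple decoy (437,365), or the one in the full holder. I choose the aluminium one.
- **Holder:** left (208,118) is empty and right (309,118) is full. I choose the left.

```bash
cat > h.py <<'E'
import numpy as np, cv2
from plant import ctrl, vision
def cam(f):
    R,_=cv2.Rodrigues(np.array(f["rvec"],float)); t=np.array(f["tvec"],float).ravel()
    return np.array(f["camera_matrix"]),R,t
def wcam(f,p,Rt):
    T=np.eye(4);T[:3,:3]=Rt;T[:3,3]=p
    M=np.linalg.inv(T@np.array(f["T_tool_cam"]))
    return np.array(f["camera_matrix"]),M[:3,:3],M[:3,3]
def ray(c,uv):
    K,R,t=c; d=R.T@np.linalg.inv(K)@np.array([uv[0],uv[1],1.]); return -R.T@t,d
def onz(c,uv,z):
    o,d=ray(c,uv); return o+d*(z-o[2])/d[2]
def proj(c,P):
    K,R,t=c; q=K@(R@np.array(P,float)+t); return q[:2]/q[2]
def tri(c1,u1,c2,u2):
    A=[];b=[]
    for c,u in((c1,u1),(c2,u2)):
        o,d=ray(c,u); d/=np.linalg.norm(d); M=np.eye(3)-np.outer(d,d); A.append(M); b.append(M@o)
    return np.linalg.lstsq(np.vstack(A),np.hstack(b),rcond=None)[0]
def crop(img,x0,y0,x1,y1,s,name):
    cv2.imwrite(name,cv2.resize(img[y0:y1,x0:x1],None,fx=s,fy=s,interpolation=cv2.INTER_CUBIC))
E
python3 - <<'E'
from h import *
t=vision.grab_frame("top");s=vision.grab_frame("side")
crop(t["img"],350,195,490,300,5,"pics/t_tray.png")
crop(t["img"],150,50,290,155,5,"pics/t_hold.png")
crop(t["img"],215,195,345,285,5,"pics/t_jar.png")
crop(s["img"],260,200,380,340,4,"pics/s_tray.png")
crop(s["img"],335,140,460,285,4,"pics/s_hold.png")
ct=cam(t);cs=cam(s)
for n,u in dict(lone=(265,236),ja=(410,226),jb=(428,249),jc=(407,268)).items(): print(n,onz(ct,u,.095))
print("side lone",onz(cs,(307,218),.095))
E
```

```text
lone [0.48064541 0.08645229 0.095     ]
ja [ 0.5042566  -0.25134472  0.095     ]
jb [ 0.45031856 -0.2917918   0.095     ]
jc [ 0.40629806 -0.24178047  0.095     ]
side lone [0.47612692 0.0715188  0.095     ]
```

View pics/t_tray.png

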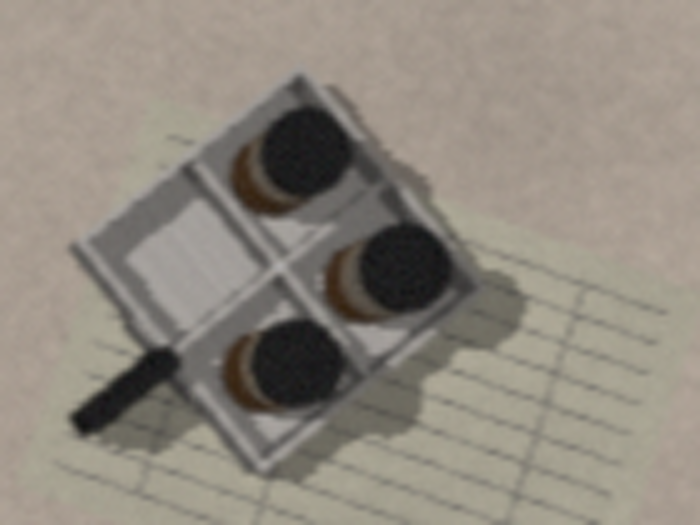

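View pics/t_hold.png

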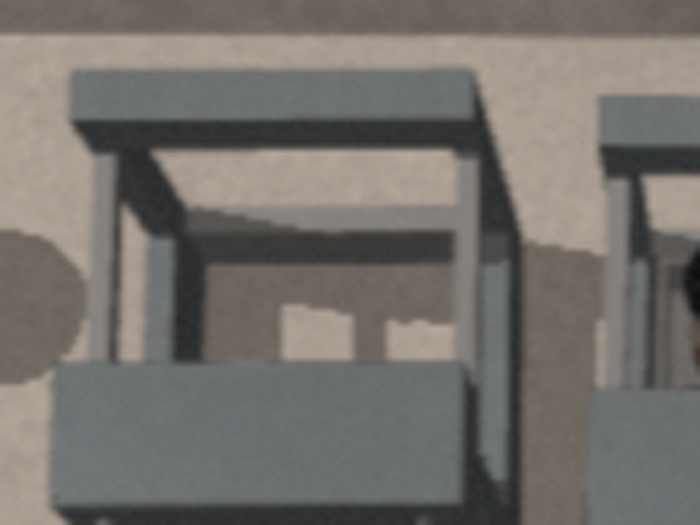

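View pics/t_jar.png

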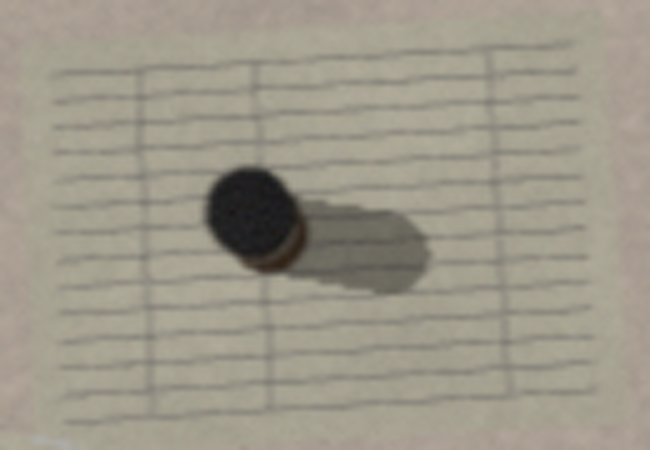

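View pics/s_tray.png

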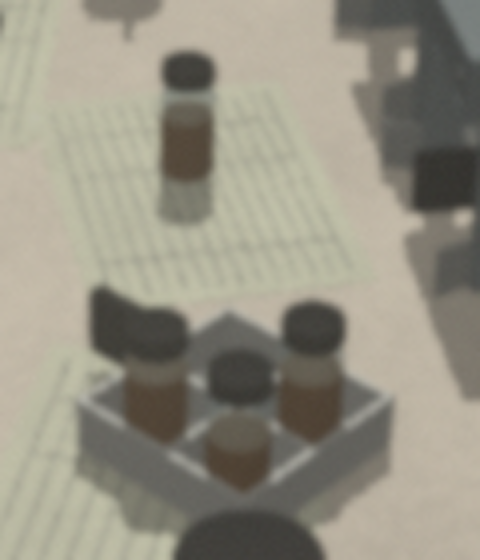

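View pics/s_hold.png

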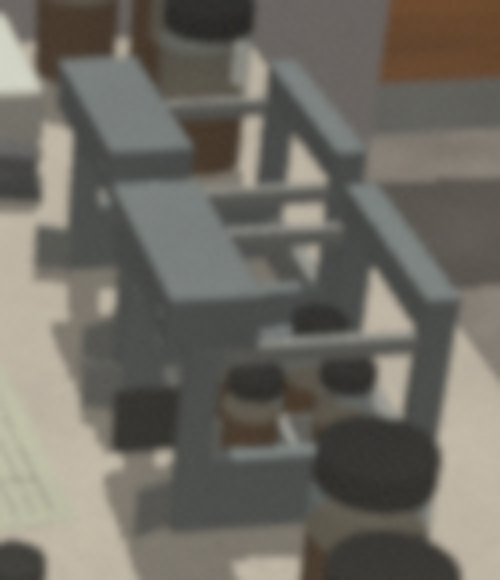

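```bash
python3 - <<'E'
from h import *
t=vision.grab_frame("top");s=vision.grab_frame("side")
ct=cam(t);cs=cam(s)
T=lambda x,y,x0,y0,k:(x0+(x+.5)/k-.5,y0+(y+.5)/k-.5)
print("lone tri",tri(ct,T(250,211,215,195,5),cs,T(188,62,260,200,4)),onz(ct,T(250,211,215,195,5),.095),onz(cs,T(188,62,260,200,4),.095))
c=[onz(ct,T(x,y,350,195,5),.04) for x,y in((300,75),(75,245),(262,470),(478,288))]
print(np.round(c,4),np.round(np.mean(c,0),4))
for i in range(4):
    d=c[(i+1)%4]-c[i]; print(np.linalg.norm(d),np.degrees(np.arctan2(d[1],d[0])))
c2=[onz(cs,T(x,y,260,200,4),.04) for x,y in((78,400),(228,313),(395,400),(240,508))]
print("side",np.round(c2,4),np.mean(c2,0))
for p in((80,425),(168,357)): print("fin",onz(ct,T(*p,350,195,5),.065))
h=[onz(ct,T(x,y,150,50,5),.192) for x,y in((55,362),(465,362),(462,508),(50,508))]
print("hood",np.round(h,4))
b=[onz(ct,T(x,y,150,50,5),.192) for x,y in((70,70),(473,70),(478,122),(75,122))]
print("backbar",np.round(b,4))
hs=[onz(cs,T(x,y,335,140,4),.192) for x,y in((60,62),(135,58),(190,150),(110,155))]
print("hoodside",np.round(hs,4))
E
```

```text
lone tri [0.47801159 0.08728906 0.09608406] [0.47877573 0.0873529  0.095     ] [0.47767633 0.08914789 0.095     ]
[[ 0.5533 -0.2632  0.04  ]
 [ 0.4689 -0.1508  0.04  ]
 [ 0.3597 -0.2397  0.04  ]
 [ 0.4478 -0.3475  0.04  ]] [ 0.4574 -0.2503  0.04  ]
0.14055075704370765 126.90006028948933
0.1407900548251677 -140.87336503118786
0.13927453901808545 -50.75516809830446
0.13504723715450087 38.63006968354484
side [[ 0.3573 -0.2411  0.04  ]
 [ 0.4676 -0.1603  0.04  ]
 [ 0.5576 -0.2693  0.04  ]
 [ 0.4415 -0.3589  0.04  ]] [ 0.45601011 -0.25739437  0.04      ]
fin [ 0.38064203 -0.14915031  0.065     ]
fin [ 0.4127304  -0.19143001  0.065     ]
hood [[0.7177 0.3058 0.192 ]
 [0.7183 0.1283 0.192 ]
 [0.6528 0.1283 0.192 ]
 [0.6523 0.3052 0.192 ]]
backbar [[0.8519 0.3049 0.192 ]
 [0.8528 0.1274 0.192 ]
 [0.8286 0.1247 0.192 ]
 [0.8277 0.3017 0.192 ]]
hoodside [[0.6519 0.3004 0.192 ]
 [0.7158 0.3014 0.192 ]
 [0.7142 0.1227 0.192 ]
 [0.6513 0.1214 0.192 ]]
```

```bash
cat >> h.py <<'E'
def down(a):  # tool x down, y at angle a deg
    a=np.radians(a); y=np.array([np.cos(a),np.sin(a),0]); x=np.array([0,0,-1.]); return np.column_stack([x,y,np.cross(x,y)])
def lean(yaw,th): # tool x forward-down along yaw, y = tray y
    a,t=np.radians(yaw),np.radians(th); f=np.array([np.cos(a),np.sin(a),0]); y=np.array([-np.sin(a),np.cos(a),0])
    x=f*np.sin(t)-np.array([0,0,np.cos(t)]); return np.column_stack([x,y,np.cross(x,y)])
def wshot(name):
    p=np.array(ctrl.current_eef_pos());R=np.array(ctrl.current_eef_rot()); f=vision.grab_frame("wrist")
    cv2.imwrite(name,f["img"]); c=wcam(f,p,R); np.savez(name[:-4]+".npz",K=c[0],R=c[1],t=c[2]); return c,f["img"]
def lc(name):
    d=np.load(name); return d["K"],d["R"],d["t"]
E
python3 - <<'E'
from h import *
ctrl.movel([.171,.549,.32],rate=.25)
ctrl.move_to([.50,.215,.30],down(90))
wshot("pics/w_hold.png")
ctrl.move_to([.42,.05,.30],down(38))
wshot("pics/w_jar.png")
print(ctrl.current_clock(),ctrl.current_joint_pos(),ctrl.inverse_kinematics([.465,-.205,.1],down(38)))
t=vision.grab_frame("top"); cv2.imwrite("pics/t1.png",t["img"])
E
```

```text
3.6 [ 5.33139588e+00  1.12592438e+00  9.51053309e+01  3.41262699e-02
  8.37212301e+01 -3.28212075e+01] [-2.50874675e+01  1.67028762e+01  1.05841429e+02 -2.54444375e-14
  5.74556944e+01 -6.30874675e+01]
```

View pics/w_hold.png

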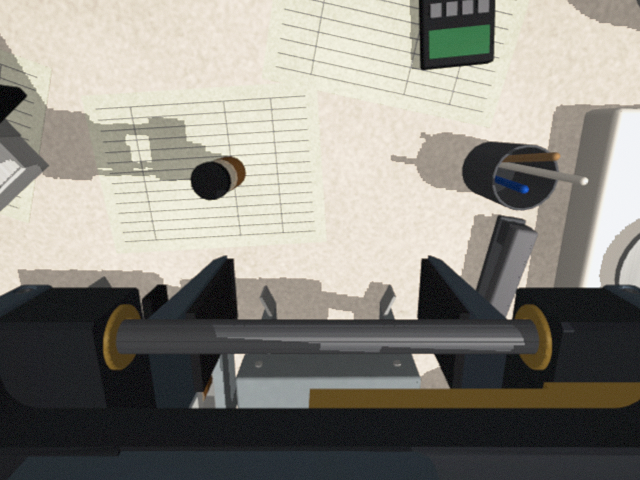

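View pics/w_jar.png

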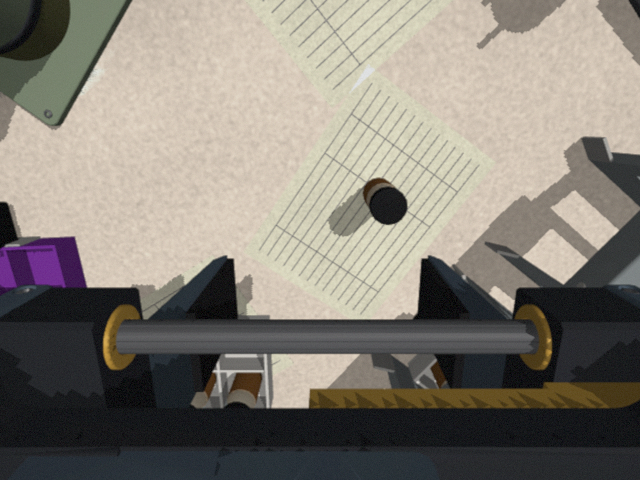

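```bash
python3 - <<'E'
from h import *
c=lc("pics/w_hold.npz"); c2=lc("pics/w_jar.npz"); t=vision.grab_frame("top");ct=cam(t)
print(onz(c,(211,180),.095),onz(c2,(387,205),.095), "pot",onz(c,(497,172),.095), onz(ct,(122,237),.095))
for im in("pics/w_hold.png","pics/w_jar.png"):
    g=cv2.imread(im).max(2)
    m=(g<55).astype(np.uint8); n,l,st,ce=cv2.connectedComponentsWithStats(m)
    print([(st[i][:5].tolist(),ce[i].round(1).tolist()) for i in range(1,n) if 500<st[i][4]<3000])
i=cv2.imread("pics/w_hold.png"); crop(i,230,270,430,410,4,"pics/wh_c.png")
E
```

```text
[0.47586052 0.0903728  0.095     ] [0.47463136 0.08762522 0.095     ] pot [0.46715119 0.39832052 0.095     ] [0.47824305 0.41619987 0.095     ]
[([419, 0, 75, 70, 2331], [451.8, 32.5]), ([0, 85, 26, 38, 577], [9.2, 99.6]), ([463, 142, 58, 61, 1649], [484.0, 167.0]), ([191, 162, 40, 38, 1155], [210.4, 180.2]), ([497, 172, 58, 36, 1157], [526.8, 190.4])]
[([592, 160, 48, 45, 671], [622.4, 176.7]), ([369, 187, 38, 37, 1072], [387.4, 205.2]), ([0, 203, 18, 45, 529], [6.0, 226.0])]
```

View pics/wh_c.png

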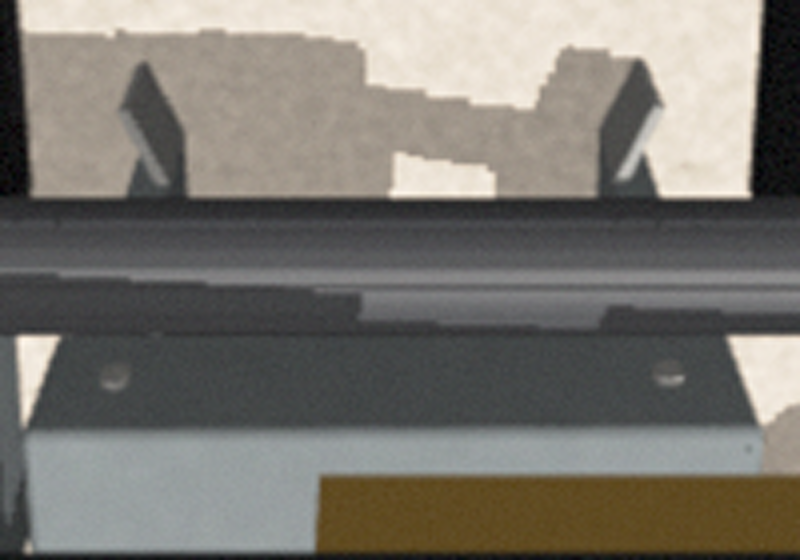

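```bash
python3 - <<'E'
from h import *
c=lc("pics/w_hold.npz")
T=lambda x,y:(230+(x+.5)/4-.5,270+(y+.5)/4-.5)
for z,a,b in((0,(143,62),(638,58)),(.04,(122,105),(662,100)),(.192,(28,430),(762,430))):
    A=onz(c,T(*a),z);B=onz(c,T(*b),z); d=B-A; print(z,A.round(4),B.round(4),"mid",((A+B)/2).round(4),np.hypot(*d[:2]).round(4),"yaw",np.degrees(np.arctan2(-d[0],d[1])).round(2))
# grasp the lone jar
J=np.array([.4765,.0885]); o=down(38)
ctrl.command_gripper(.07)
ctrl.move_to([*J,.125],o)
ctrl.movel([*J,.057],rate=.1)
ctrl.command_gripper(.03,force=15)
print(ctrl.current_finger_gap(),ctrl.current_contact_force(),ctrl.current_clock())
ctrl.movel([*J,.14],rate=.1)
print(ctrl.current_finger_gap(),ctrl.current_contact_force())
wshot("pics/w_held.png")
# view the tray with the jar held
ctrl.move_to([.43,-.02,.30],down(-52))
wshot("pics/w_tray.png")
s=vision.grab_frame("side"); cv2.imwrite("pics/s1.png",s["img"])
print(ctrl.current_clock())
E
```

```text
0 [0.6407 0.1266 0.    ] [ 0.6392  0.3057 -0.    ] mid [ 0.6399  0.2162 -0.    ] 0.1791 yaw 0.5
0.04 [0.6387 0.126  0.04  ] [0.6369 0.3072 0.04  ] mid [0.6378 0.2166 0.04  ] 0.1812 yaw 0.57
0.192 [0.6512 0.1291 0.192 ] [0.6513 0.3048 0.192 ] mid [0.6513 0.217  0.192 ] 0.1757 yaw -0.03
0.04148694716927172 [ 0.73171797 -0.5153958   0.59867975] 6.3833
0.04145226952328145 [ 0.99629867  1.03362788 -2.00622297]
8.7333
```

View pics/w_held.png

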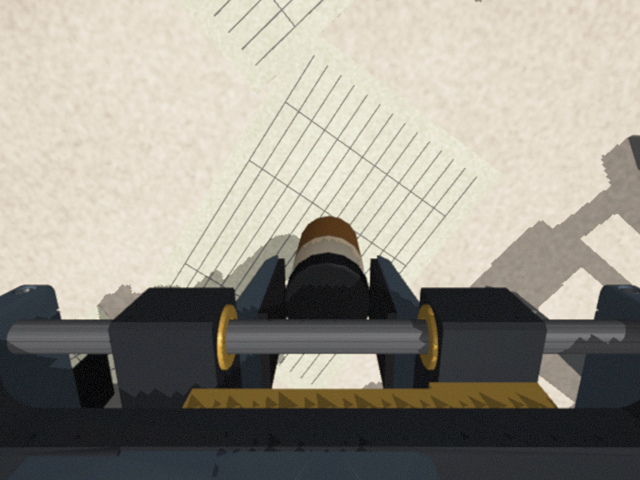

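View pics/w_tray.png

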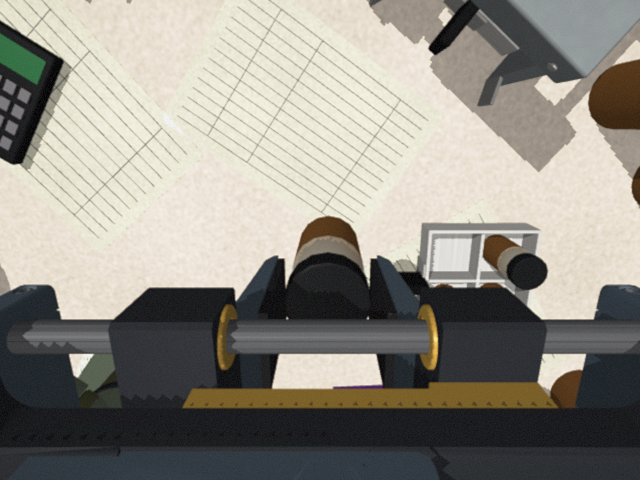

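View pics/s1.png

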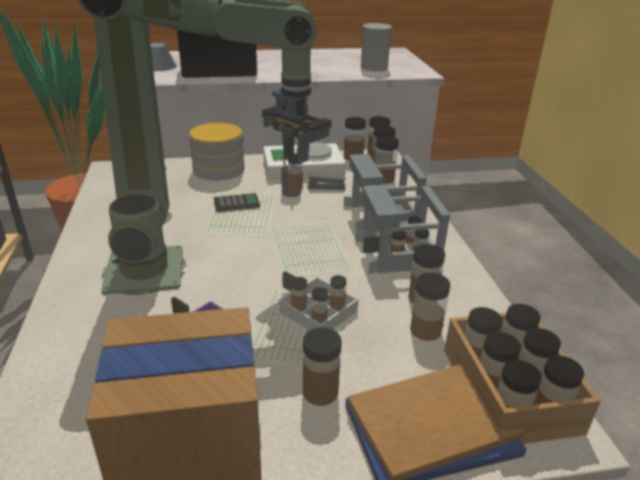

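The jar is held upright between the pads (wrist image: cap (327,285)). The tray is at (480,255), with its left wall nearly horizontal at row 223.

```bash
python3 - <<'E'
from h import *
i=cv2.imread("pics/w_tray.png"); crop(i,405,205,565,325,5,"pics/wt_c.png")
E
```

```text
(no output)
```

View pics/wt_c.png

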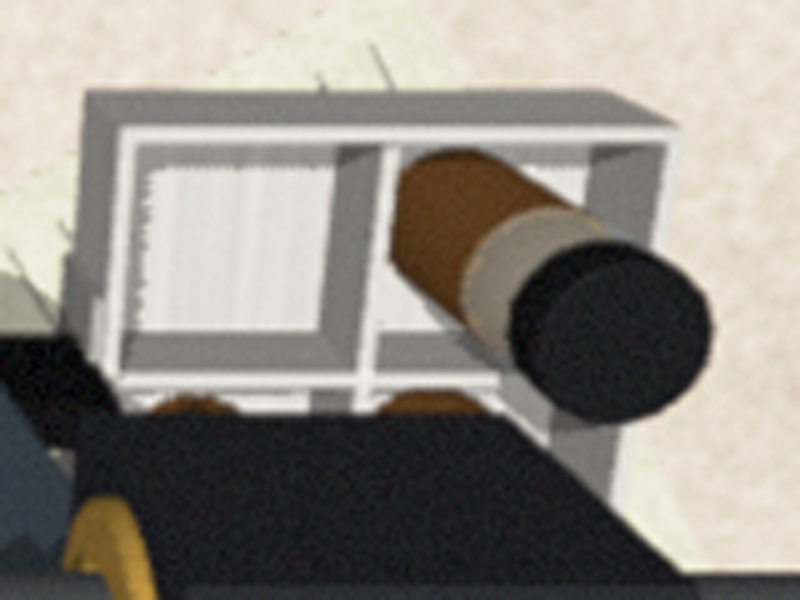

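```bash
python3 - <<'E'
from h import *
c=lc("pics/w_tray.npz")
T=lambda x,y:(405+(x+.5)/5-.5,205+(y+.5)/5-.5)
A=onz(c,T(120,126),.04);B=onz(c,T(682,126),.04);d=B-A
print("rim",A,B,np.hypot(*d[:2]),np.degrees(np.arctan2(d[1],d[0])))
# floor of empty cell corners z=.004 and near-wall/divider mid
a=onz(c,T(150,165),.004);b=onz(c,T(336,165),.004)
print("cell floor",a,b)
# divider y=0 top at z=.04: near end
P=onz(c,T(118,382),.04);Q=onz(c,T(362,382),.04);print("div",P,Q)
yaw=np.degrees(np.arctan2(d[1],d[0])); x=d[:2]/np.hypot(*d[:2]); y=np.array([-x[1],x[0]])
C=(A[:2]+B[:2])/2-.072*y; print("center",C,"from mid-div",Q[:2])
print("cell",C-.035*x+.035*y)
print("jarA top", onz(c,T(628,330),.099))
E
```

```text
rim [ 0.46969452 -0.15119598  0.04      ] [ 0.55782282 -0.26364211  0.04      ] 0.14286611912594185 -51.91285172305017
cell floor [ 0.46488432 -0.17939072  0.004     ] [ 0.496564   -0.21980674  0.004     ]
div [ 0.41717617 -0.19834448  0.04      ] [ 0.45704612 -0.2491712   0.04      ]
center [ 0.45708938 -0.25183292] from mid-div [ 0.45704612 -0.2491712 ]
cell [ 0.46304687 -0.20269527]
jarA top [ 0.50808408 -0.25210315  0.099     ]
```

```bash
python3 - <<'E'
from h import *
C=np.array([.457,-.2515]);a=np.radians(-51.9);x=np.array([np.cos(a),np.sin(a)]);y=np.array([-x[1],x[0]])
P=C-.037*x+.039*y; o=down(38.1)
ctrl.move_to([*P,.20],o)
ctrl.movel([*P,.085],rate=.1)
w0=ctrl.current_contact_force()
r=ctrl.movel([*P,.058],rate=.02,until_force=5)
print(r,ctrl.current_eef_pos(),w0,ctrl.current_contact_force())
ctrl.command_gripper(.054)
ctrl.movel([*P,.20],rate=.12)
wshot("pics/w_p.png")
p=lean(-51.9,42)
print(ctrl.current_clock(),ctrl.current_finger_gap())
for n in("side","top"):
    f=vision.grab_frame(n); cv2.imwrite(f"pics/{n}2.png",f["img"])
crop(cv2.imread("pics/side2.png"),240,180,400,340,4,"pics/s2c.png")
E
```

```text
True [ 0.46505914 -0.19828198  0.06113582] [-0.40608946  0.83660868 -0.89974395] [-0.20117498  0.3170346   4.10386502]
14.5917 0.05409181291327904
```

View pics/s2c.png

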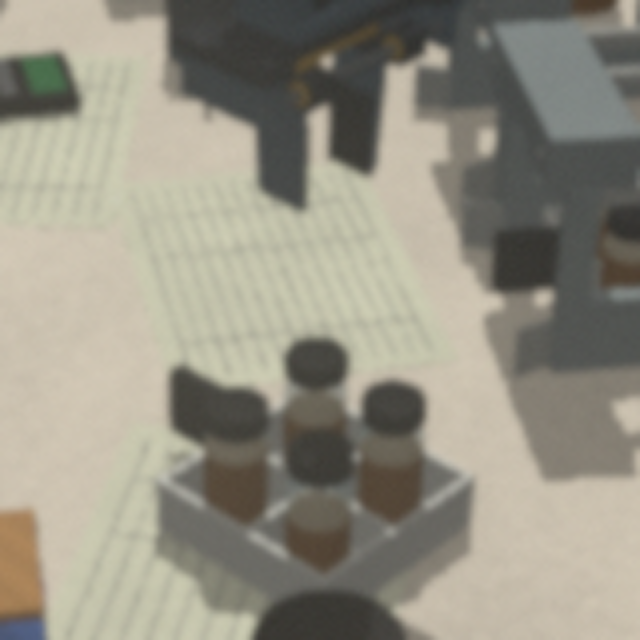

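View pics/w_p.png

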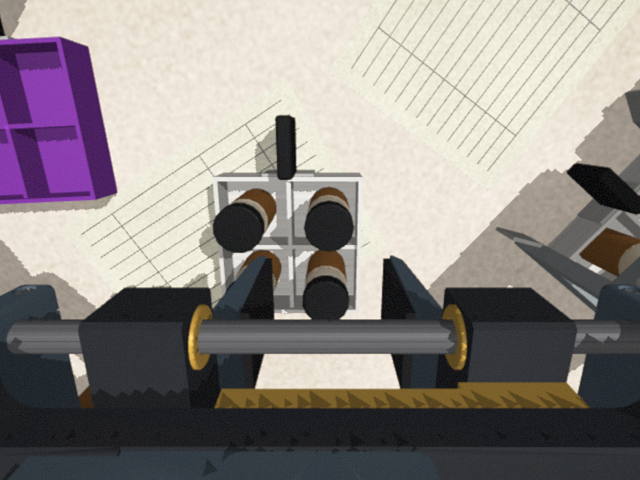

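Wrist view: four jars stand upright in the tray, the new one in its cell (330,225). The fin runs from (286,117) to (286,178). Next I measure the fin and check IK for the grip and the route.

```bash
python3 - <<'E'
from h import *
c=lc("pics/w_p.npz"); i=cv2.imread("pics/w_p.png"); crop(i,200,105,380,240,4,"pics/wp_c.png")
C=np.array([.457,-.2515]);a=np.radians(-51.9);x=np.array([np.cos(a),np.sin(a)]);y=np.array([-x[1],x[0]])
for P,z in((C-.128*x,.065),(C-.072*x,.065),(C-.072*x+.072*y,.04),(C-.072*x-.072*y,.04)): print((proj(c,[*P,z])-[200,105])*4)
H=np.array([.771,.2165]); 
def gp(Cc,yaw,th=42,back=.113,z=.047):
    o=lean(yaw,th); return np.array([*(Cc-back*o_f(yaw)),z])+.019*o[:,0],o
o_f=lambda yw:np.array([np.cos(np.radians(yw)),np.sin(np.radians(yw))])
for Cc,yaw in((C,-51.9),(np.array([.50,.1]),-15),(np.array([.53,.2165]),0),(H,0)):
    for th in(42,):
        p,o=gp(Cc,yaw,th); o2=o@np.diag([1,-1,-1])
        print(p.round(3),np.round(ctrl.inverse_kinematics(p,o),0) if ctrl.inverse_kinematics(p,o) is not None else None, ctrl.inverse_kinematics(p,o2) if ctrl.inverse_kinematics(p,o2) is None else np.round(ctrl.inverse_kinematics(p,o2)))
E
```

```text
[331.3929025   29.95363087]
[339.55269585 294.38496438]
[652.9662082  280.90131652]
[ 49.72457623 280.96315356]
[ 0.395 -0.173  0.033] [  1.  16. 149. 251.  35.  68.] [   1.   16.  149.  251.   35. -112.]
[0.403 0.126 0.033] None None
[0.43  0.216 0.033] [ 47.  17. 144. 248.  32.  64.] [  47.   17.  144.  248.   32. -116.]
[0.671 0.216 0.033] [ 25.  28. 119. 251.  18.  40.] [  25.   28.  119.  251.   18. -140.]
```

View pics/wp_c.png

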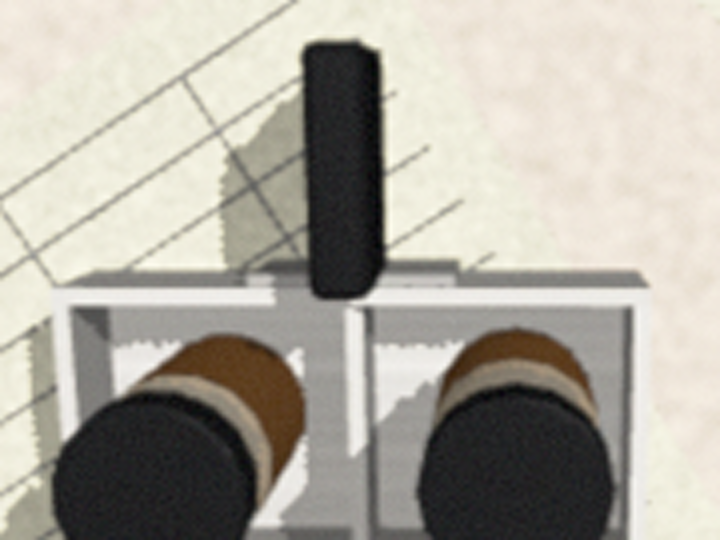

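```bash
cat >> h.py <<'E'
o_f=lambda yw:np.array([np.cos(np.radians(yw)),np.sin(np.radians(yw))])
def gp(Cc,yaw,th=42,back=.113,z=.047):
    o=lean(yaw,th); return np.array([*(np.array(Cc)-back*o_f(yaw)),z])+.019*o[:,0],o
E
python3 - <<'E'
from h import *
C0=np.array([.4582,-.2530]);C1=np.array([.545,.2165])
for th in(0,10,20,30,38,42):
  print("th",th)
  for fl in(1,-1):
    for s in(0,.2,.4,.6,.8,1):
        p,o=gp(C0+s*(C1-C0),-51.9*(1-s),th); q=ctrl.inverse_kinematics(p,o@np.diag([1,fl,fl])); print(fl,s,None if q is None else np.round(q).astype(int).tolist())
  p,o=gp([.771,.2165],0,th);
  for fl in(1,-1):
    q=ctrl.inverse_kinematics(p,o@np.diag([1,fl,fl])); print("home",None if q is None else np.round(q).astype(int).tolist())
E
```

```text
th 0
1 0 [-24, 15, 122, 0, 43, -63]
1 0.2 [-14, 14, 124, 0, 42, -62]
1 0.4 [-3, 13, 125, 0, 42, -62]
1 0.6 [8, 14, 123, 0, 43, -61]
1 0.8 [17, 17, 119, 0, 44, -62]
1 1 [25, 20, 114, 0, 46, -65]
-1 0 [-24, 15, 122, 0, 43, 117]
-1 0.2 [-14, 14, 124, 0, 42, 118]
-1 0.4 [-3, 13, 125, 0, 42, 118]
-1 0.6 [8, 14, 123, 0, 43, 119]
-1 0.8 [17, 17, 119, 0, 44, 118]
-1 1 [25, 20, 114, 0, 46, 115]
home [17, 36, 85, 0, 60, -73]
home [17, 36, 85, 0, 60, 107]
th 10
1 0 [-20, 12, 128, -10, 32, -50]
1 0.2 [-9, 10, 131, -10, 31, -49]
1 0.4 [2, 10, 131, -11, 31, -48]
1 0.6 [13, 11, 129, -10, 32, -48]
1 0.8 [22, 13, 126, -10, 33, -50]
1 1 [29, 16, 121, -9, 34, -55]
-1 0 [-20, 12, 128, -10, 32, 130]
-1 0.2 [-9, 10, 131, -10, 31, 131]
-1 0.4 [2, 10, 131, -11, 31, 132]
-1 0.6 [13, 11, 129, -10, 32, 132]
-1 0.8 [22, 13, 126, -10, 33, 130]
-1 1 [29, 16, 121, -9, 34, 125]
home [19, 32, 94, -5, 46, -68]
home [19, 32, 94, -5, 46, 112]
th 20
1 0 [-15, 10, 135, -33, 23, -24]
1 0.2 [-3, 8, 137, -34, 22, -22]
1 0.4 [8, 8, 137, -34, 23, -20]
1 0.6 [18, 9, 136, -34, 23, -21]
1 0.8 [27, 11, 132, -32, 23, -25]
1 1 [33,
[... 374 characters left out ...]
ne
-1 0.4 None
-1 0.6 None
-1 0.8 None
-1 1 None
home [23, 27, 110, -38, 18, -33]
home [23, 27, 110, -38, 18, 147]
th 38
1 0 None
1 0.2 None
1 0.4 None
1 0.6 None
1 0.8 None
1 1 [42, 16, 140, 256, 25, 51]
-1 0 None
-1 0.2 None
-1 0.4 None
-1 0.6 None
-1 0.8 None
-1 1 [42, 16, 140, 256, 25, -129]
home None
home None
th 42
1 0 [1, 16, 149, 251, 35, 68]
1 0.2 None
1 0.4 None
1 0.6 [36, 15, 149, 254, 35, 68]
1 0.8 [41, 16, 147, 251, 34, 66]
1 1 [45, 18, 143, 247, 31, 63]
-1 0 [1, 16, 149, 251, 35, -112]
-1 0.2 None
-1 0.4 None
-1 0.6 [36, 15, 149, 254, 35, -112]
-1 0.8 [41, 16, 147, 251, 34, -114]
-1 1 [45, 18, 143, 247, 31, -117]
home [25, 28, 119, 251, 18, 40]
home [25, 28, 119, 251, 18, -140]
```

```bash
python3 - <<'E'
from h import *
for th in(33,35,36,42):
  for b in (.113,):
    for X in np.arange(.56,.776,.03):
        p,o=gp([X,.2165],0,th,b); q=ctrl.inverse_kinematics(p,o); print(th,X.round(3),None if q is None else np.round(q).astype(int).tolist())
E
```

```text
33 0.56 None
33 0.59 None
33 0.62 None
33 0.65 [30, 20, 127, -76, 16, 11]
33 0.68 [28, 22, 123, -71, 16, 4]
33 0.71 [26, 23, 120, -65, 15, -3]
33 0.74 [25, 25, 116, -59, 15, -10]
33 0.77 [23, 27, 113, -53, 16, -18]
35 0.56 None
35 0.59 None
35 0.62 None
35 0.65 None
35 0.68 None
35 0.71 None
35 0.74 [25, 25, 118, -72, 15, 3]
35 0.77 [24, 27, 114, -66, 15, -5]
36 0.56 None
36 0.59 None
36 0.62 None
36 0.65 None
36 0.68 None
36 0.71 None
36 0.74 None
36 0.77 [24, 27, 115, -73, 15, 2]
42 0.56 [43, 18, 141, 246, 30, 62]
42 0.59 [39, 19, 139, 244, 28, 60]
42 0.62 [36, 21, 136, 243, 26, 58]
42 0.65 [33, 22, 133, 243, 24, 55]
42 0.68 [31, 23, 130, 244, 23, 52]
42 0.71 [29, 25, 126, 245, 21, 49]
42 0.74 [27, 26, 123, 247, 19, 45]
42 0.77 [25, 28, 120, 250, 18, 40]
```

```bash
python3 - <<'E'
from h import *
C0=np.array([.4578,-.2525])
p,o=gp(C0,-51.9,0,.110,.045)
ctrl.command_gripper(.05)
ctrl.move_to(p+[0,0,.12],o)
r=ctrl.movel(p,rate=.12,until_force=12); print("hit",r)
ctrl.command_gripper(.0,force=40); print(ctrl.current_finger_gap(),ctrl.current_contact_force(),ctrl.current_clock())
L=np.array([0,0,.0025])
ctrl.movel(p+L,rate=.02); print(ctrl.current_contact_force())
for Cc,yw in(([.475,-.02],-26),([.50,.2165],0)):
    q,o=gp(Cc,yw,0,.110,.045); ctrl.movel(q+L,rate=.09,frame=o); print(np.round(ctrl.current_contact_force(),1),ctrl.current_finger_gap(),ctrl.current_clock())
for n in("side","top"):
    f=vision.grab_frame(n); cv2.imwrite(f"pics/{n}3.png",f["img"])
E
```

```text
hit False
0.013826971085412995 [0.05469461 1.21942942 1.44937482] 17.25
[-0.2484244  -0.64618095 -6.46491889]
[ 0.2  0.4 -6.6] 0.01366854515645553 19.8417
[ 0.5 -0.4 -5.8] 0.013754215061161399 22.0917
```

View pics/side3.png

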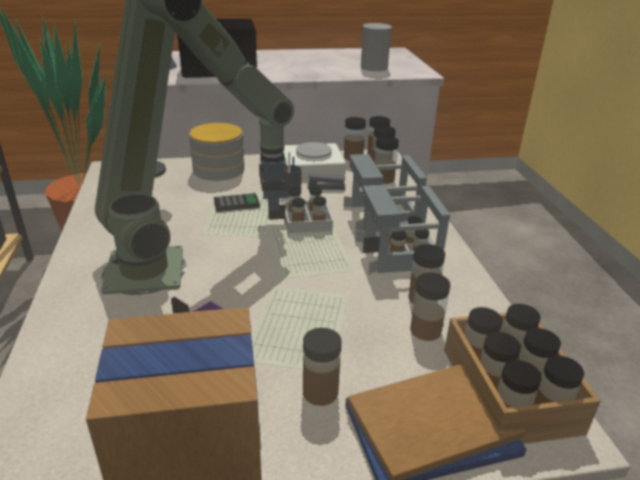

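View pics/top3.png

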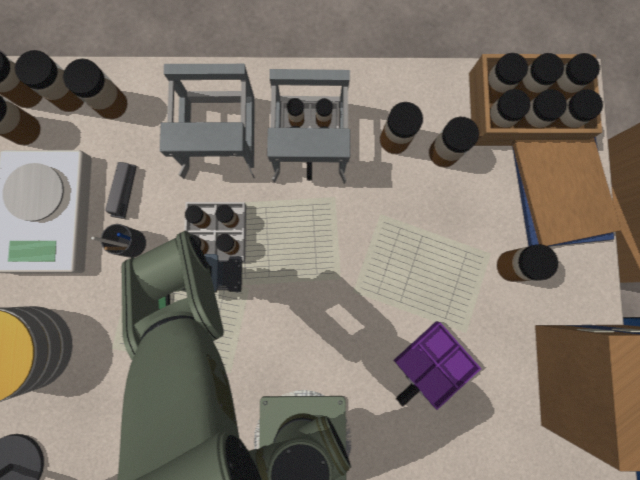

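Tray is in front of the left holder, yaw about zero, with jars upright and bystanders untouched. I check lateral alignment against the holder in the same camera.

```bash
python3 - <<'E'
from h import *
i=cv2.imread("pics/top3.png"); crop(i,160,120,290,260,4,"pics/t3c.png")
E
```

```text
(no output)
```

View pics/t3c.png

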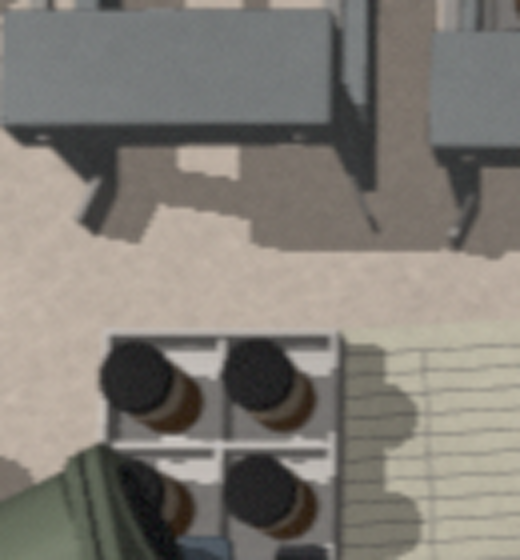

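```bash
python3 - <<'E'
from h import *
c=cam(vision.grab_frame("top"))
T=lambda x,y:(160+(x+.5)/4-.5,120+(y+.5)/4-.5)
A=onz(c,T(107,333),.04);B=onz(c,T(341,333),.04);print("tray far corners",A,B,(A+B)/2)
A=onz(c,T(80,220),.04);B=onz(c,T(377,195),.04);print("lead top-ish",A,B)
A=onz(c,T(97,234),0);B=onz(c,T(378,232),0);print("lead floor",A,B,(A+B)/2)
A=onz(c,T(6,127),.192);B=onz(c,T(332,124),.192);print("hood",A,B,(A+B)/2)
E
```

```text
tray far corners [0.56953503 0.28630801 0.04      ] [0.56970183 0.14284424 0.04      ] [0.56961843 0.21457612 0.04      ]
lead top-ish [0.64068534 0.30548767 0.04      ] [0.65698213 0.1221929  0.04      ]
lead floor [0.64202879 0.30617857 0.        ] [0.6436813  0.12644145 0.        ] [0.64285504 0.21631001 0.        ]
hood [0.65191678 0.30188166 0.192     ] [0.65405084 0.12693939 0.192     ] [0.65298381 0.21441052 0.192     ]
```

```bash
python3 - <<'E'
from h import *
q,o=gp([.60,.217],0,0,.110,.0475)
print(ctrl.movel(q,rate=.07,frame=o,until_force=15),np.round(ctrl.current_contact_force(),1),ctrl.current_eef_pos())
q=np.array(ctrl.current_eef_pos())
ctrl.movel(q-[0,0,.002],rate=.02)
ctrl.command_gripper(.035)
ctrl.movel(q+[0,0,.10],rate=.15)
ctrl.movel([.40,.16,.32],rate=.3)
# leaned hover above the fin
p,o=gp([.60,.217],0,43,.113,.047)
hov=p-.13*o[:,0]
ctrl.move_to(hov,o)
print(ctrl.current_joint_pos(),ctrl.current_clock())
wshot("pics/w_fin.png")
for n in("side","top"):
    f=vision.grab_frame(n); cv2.imwrite(f"pics/{n}4.png",f["img"])
E
```

```text
False [ 0.1  0.  -6.3] [0.4899924  0.21705362 0.02858956]
[ 50.36179249   2.74637111 137.98213506 -76.48640751  32.72232427
  25.51463555] 27.7833
```

View pics/w_fin.png

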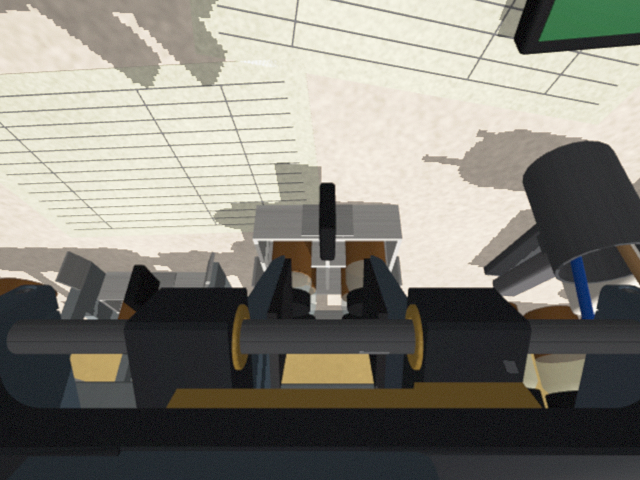

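View pics/side4.png

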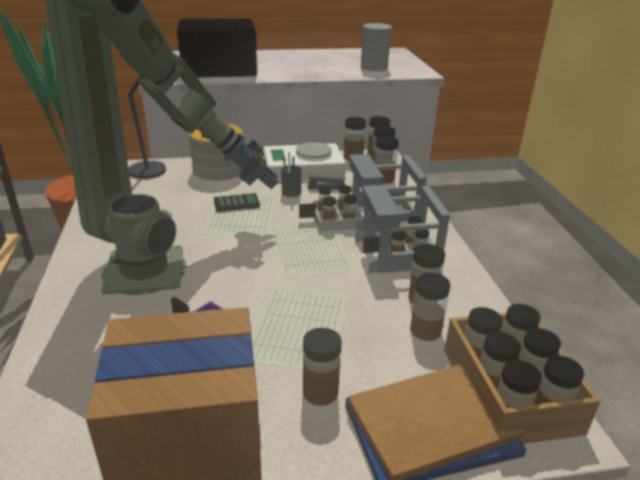

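View pics/top4.png

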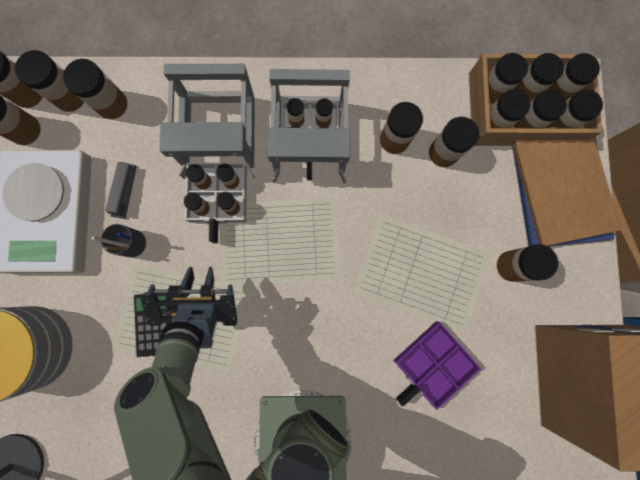

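Tray waits in the holder's mouth with all four jars upright (top (216,193)). The hover pose used a wrist branch (j4≈-76) that can't reach the grip pose, so I look for an approach in the j4≈245 branch.

```bash
python3 - <<'E'
from h import *
for th in(43,45):
  p,o=gp([.60,.217],0,th,.113,.047)
  for dx in(-.06,-.03,0,.03,.06):
    for dz in(0,.03,.06,.09,.12,.18):
      q=ctrl.inverse_kinematics(p+[dx,0,dz],o)
      if q is not None: print(th,dx,dz,np.round(q).astype(int).tolist())
  for d in(.02,.04,.06,.08,.1):
      q=ctrl.inverse_kinematics(p-d*o[:,0],o); print(th,"ret",d,None if q is None else np.round(q).astype(int).tolist())
E
```

```text
43 -0.06 0 [46, 18, 144, 245, 33, 66]
43 -0.06 0.03 [46, 13, 142, 256, 30, 53]
43 -0.06 0.12 [46, 1, 134, -70, 31, 14]
43 -0.06 0.18 [46, -4, 128, -55, 37, -4]
43 -0.03 0 [42, 19, 141, 243, 31, 64]
43 -0.03 0.03 [42, 15, 139, 254, 28, 52]
43 -0.03 0.12 [42, 3, 132, -71, 29, 12]
43 -0.03 0.18 [42, -2, 126, -55, 34, -7]
43 0 0 [39, 20, 138, 241, 29, 62]
43 0 0.03 [39, 16, 136, 252, 27, 50]
43 0 0.12 [39, 5, 129, -71, 27, 10]
43 0 0.18 [39, 0, 124, -54, 32, -10]
43 0.03 0 [36, 21, 135, 241, 27, 60]
43 0.03 0.03 [36, 17, 134, 252, 25, 48]
43 0.03 0.12 [36, 7, 127, -71, 25, 7]
43 0.03 0.18 [36, 2, 122, -53, 30, -13]
43 0.06 0 [33, 23, 132, 240, 25, 58]
43 0.06 0.03 [33, 19, 131, 252, 23, 45]
43 0.06 0.12 [33, 9, 124, -70, 23, 4]
43 0.06 0.18 [33, 5, 119, -52, 28, -16]
43 ret 0.02 [40, 18, 139, 247, 28, 57]
43 ret 0.04 [42, 15, 139, 253, 28, 52]
43 ret 0.06 None
43 ret 0.08 None
43 ret 0.1 None
45 -0.06 0 [47, 20, 145, 242, 36, 71]
45 -0.06 0.03 [47, 14, 143, 252, 33, 59]
45 -0.06 0.12 [47, 2, 135, -76, 32, 21]
45 -0.06 0.18 [47, -4, 129, -60, 37, 2]
45 -0.03 0 [43, 20, 142, 240, 34, 69]
45 -0.03 0.03 [43, 16, 140, 249, 31, 57]
45 -0.03 0.18 [43, -2, 127, -60, 34, -1]
45 0 0 [40, 21, 140, 238, 32, 67]
45 0 0.03 [40, 17, 138, 247, 29, 56]
45 0 0.18 [40, 0, 125, -60, 31, -4]
45 0.03 0 [36, 22, 137, 236, 30, 65]
45 0.03 0.03 [36, 18, 135, 246, 27, 54]
45 0.03 0.06 [36, 14, 133, 257, 26, 42]
45 0.03 0.18 [36, 2, 123, -60, 29, -6]
45 0.06 0 [34, 23, 134, 236, 28, 63]
45 0.06 0.03 [34, 20, 132, 245, 26, 52]
45 0.06 0.06 [34, 16, 130, 257, 24, 40]
45 0.06 0.18 [34, 5, 121, -59, 27, -9]
45 ret 0.02 [41, 19, 140, 243, 32, 63]
45 ret 0.04 [43, 16, 140, 248, 31, 58]
45 ret 0.06 [45, 13, 141, 255, 31, 53]
45 ret 0.08 None
45 ret 0.1 None
```

```bash
python3 - <<'E'
from h import *
p,o=gp([.60,.217],0,45,.113,.047)
for dx in(-.08,-.07,-.06):
  q=ctrl.inverse_kinematics(p+[dx,0,.03],o); print(dx,q)
  if q is not None and q[3]>200: break
qt=np.array(q)
a=np.array(ctrl.current_joint_pos()); a[1]=-32; ctrl.goto_joints(a); print(ctrl.current_eef_pos())
b=qt.copy(); b[1]=-32; m=(a+b)/2; ctrl.goto_joints(m); print(ctrl.current_eef_pos())
ctrl.goto_joints(b); print(ctrl.current_eef_pos(),ctrl.current_clock())
c=qt.copy(); c[1]=qt[1]-8; ctrl.goto_joints(c); print(ctrl.current_eef_pos())
wshot("pics/w_5.png")
s=vision.grab_frame("side"); crop(s["img"],200,120,400,270,4,"pics/s5.png")
E
```

```text
-0.08 [ 50.37094062  13.64784406 144.38947836 254.22874661  34.46553927
  59.40222253]
[0.36746572 0.16351686 0.37504465]
[0.06377091 0.40842556 0.3783049 ]
[0.3719006  0.15843893 0.39809879] 33.8
[0.42466902 0.22195735 0.1255316 ]
```

View pics/s5.png

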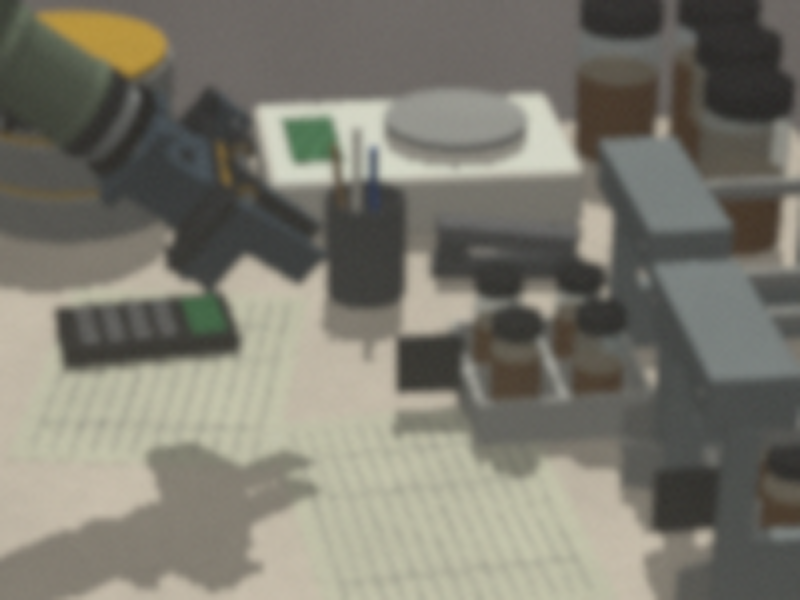

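View pics/w_5.png

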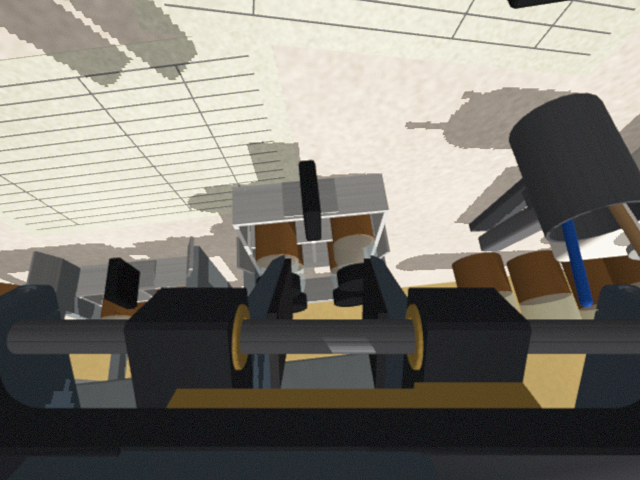

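```bash
python3 - <<'E'
from h import *
p,o=gp([.60,.217],0,45,.113,.047)
L=np.array([0,0,.0025])
for X in(.64,.68,.72,.755,.785):
    q=ctrl.inverse_kinematics(gp([X,.217],0,45,.113,.0495)[0],o); print(X,None if q is None else np.round(q,0).tolist())
qt=ctrl.inverse_kinematics(p+[-.08,0,.03],o); ctrl.goto_joints(qt)
ctrl.movel(p+[-.08,0,0],rate=.08,frame=o)
f=ctrl.movel(p,rate=.08,until_force=8); print("hit",f,ctrl.current_eef_pos(),p)
ctrl.command_gripper(.0,force=40); print(ctrl.current_finger_gap(),np.round(ctrl.current_contact_force(),1))
ctrl.movel(p+L,rate=.02); print(np.round(ctrl.current_contact_force(),1),ctrl.current_clock(),np.round(ctrl.current_joint_pos()))
wshot("pics/w_6.png")
s=vision.grab_frame("side"); crop(s["img"],200,120,400,270,4,"pics/s6.png")
E
```

```text
0.64 [35.0, 22.0, 136.0, 237.0, 29.0, 64.0]
0.68 [32.0, 24.0, 132.0, 236.0, 27.0, 61.0]
0.72 [29.0, 26.0, 127.0, 237.0, 24.0, 57.0]
0.755 [27.0, 27.0, 123.0, 238.0, 22.0, 53.0]
0.785 [25.0, 29.0, 120.0, 241.0, 20.0, 50.0]
hit False [0.49987884 0.21689073 0.03335407] [0.50043503 0.217      0.03356497]
0.013619176698802714 [-1.3  0.8  1.1]
[ 1.1  0.6 -4. ] 37.7 [ 40.  21. 140. 238.  32.  66.]
```

View pics/s6.png

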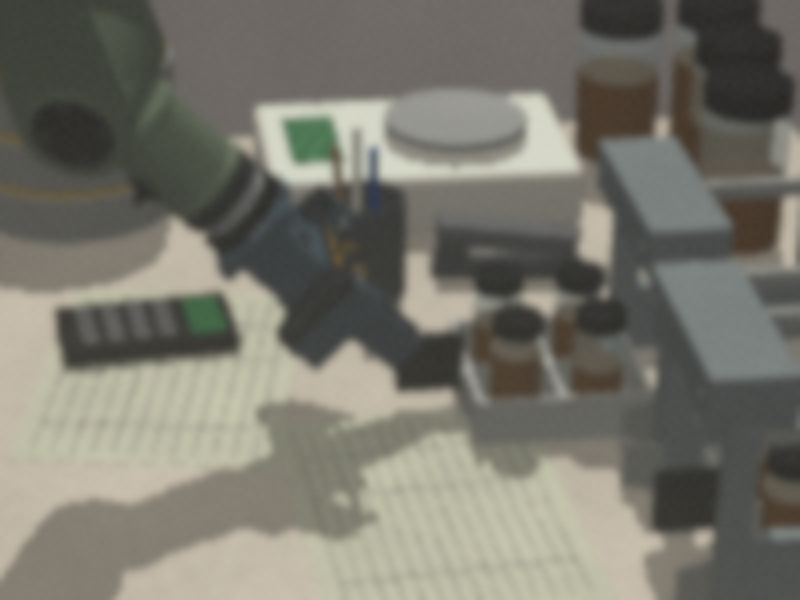

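Fin gripped at 45° lean, with jars upright and the pen pot clear. Next I push in, with force monitored.

```bash
python3 - <<'E'
from h import *
for X,rate,F in((.68,.06,12),(.755,.06,15),(.790,.02,14)):
    q,o=gp([X,.217],0,45,.113,.0495)
    r=ctrl.movel(q,rate=rate,until_force=F); e=np.array(ctrl.current_eef_pos())
    print(X,r,np.round(ctrl.current_contact_force(),1),e.round(4),"center est",(e[0]-.019*o[0,0]+.113).round(4),ctrl.current_finger_gap(),ctrl.current_clock())
    if r: break
for n in("side","top"):
    f=vision.grab_frame(n); cv2.imwrite(f"pics/{n}7.png",f["img"])
crop(cv2.imread("pics/side7.png"),280,120,460,270,4,"pics/s7.png")
crop(cv2.imread("pics/top7.png"),150,50,290,220,3.5,"pics/t7.png")
E
```

```text
0.68 False [ 0.3  0.7 -5. ] [0.5806 0.2171 0.0362] center est 0.6802 0.013538284055568364 39.2833
0.755 False [ 0.9 -0.1 -6.3] [0.6556 0.217  0.0363] center est 0.7552 0.013643558318401309 40.6833
0.79 True [ 2.5  0.3 -2.5] [0.6723 0.2165 0.0336] center est 0.7718 0.013321250061884421 41.6917
```

View pics/s7.png

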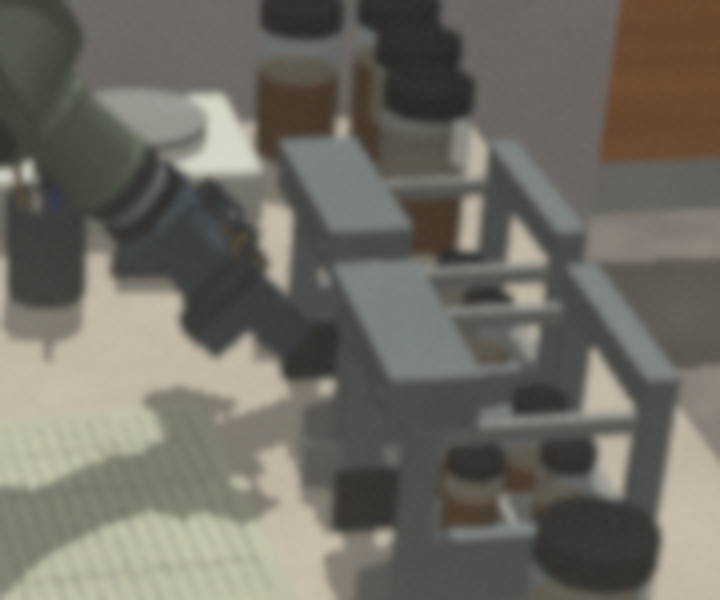

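View pics/t7.png

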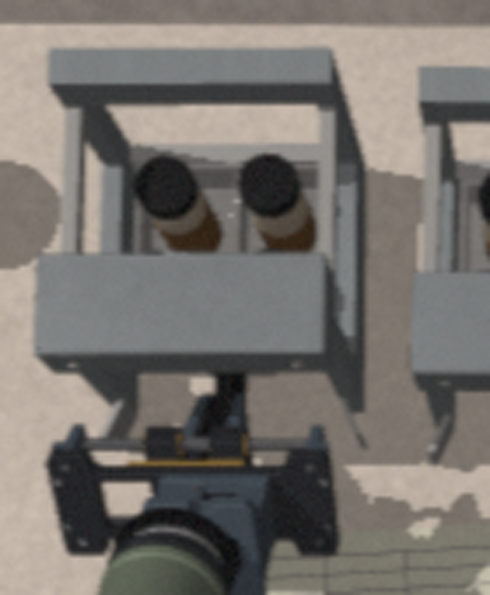

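Contact at an estimated centre x of 0.772 (expected home about 0.771). I confirm with a second push, then release and check.

```bash
python3 - <<'E'
from h import *
o=np.array(ctrl.current_eef_rot())
e=np.array(ctrl.current_eef_pos())
r=ctrl.movel(e+[.012,0,.0015],rate=.02,until_force=22); e2=np.array(ctrl.current_eef_pos()); print(r,(e2-e).round(4),np.round(ctrl.current_contact_force(),1),ctrl.current_finger_gap())
ctrl.dwell(.2); print(np.round(ctrl.current_contact_force(),1),ctrl.current_eef_pos())
e=np.array(ctrl.current_eef_pos())
ctrl.movel([e2[0],e2[1],.0332],rate=.02)
ctrl.command_gripper(.035); print(np.round(ctrl.current_contact_force(),1),ctrl.current_clock())
e=np.array(ctrl.current_eef_pos())
ctrl.movel(e-[.10,0,0],rate=.1); print(np.round(ctrl.current_contact_force(),1))
for n in("side","top"):
    f=vision.grab_frame(n); cv2.imwrite(f"pics/{n}8.png",f["img"])
wshot("pics/w_8.png"); print(ctrl.current_clock(),np.round(ctrl.current_joint_pos()))
E
```

```text
True [ 0.0004  0.0001 -0.0001] [-2.8 -0.2  3. ] 0.0137389811134338
[-3.7  0.5  5.8] [0.67258591 0.21652611 0.03336421]
[-1.2 -0.3  0.3] 43.1333
[-0.4 -0.9 -0.2]
44.4333 [ 32.  24. 132. 237.  27.  61.]
```

View pics/w_8.png

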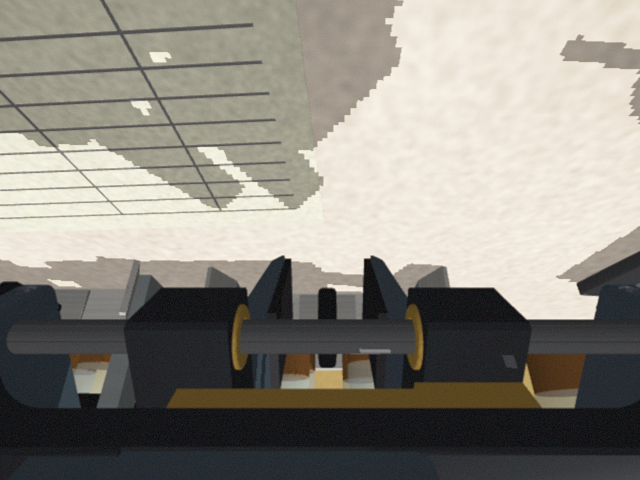

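View pics/top8.png

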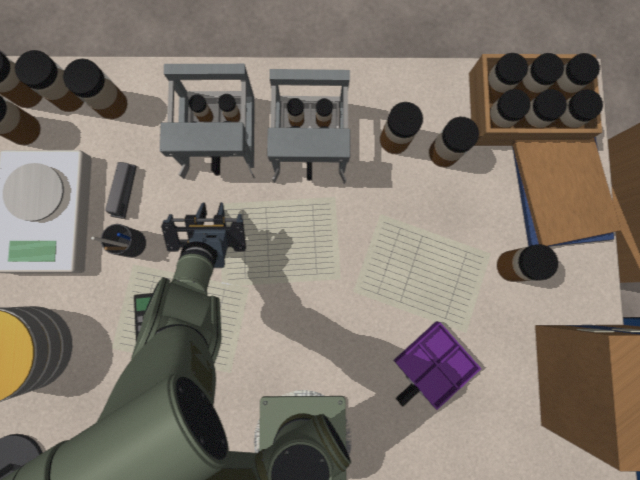

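```bash
python3 - <<'E'
from h import *
i=cv2.imread("pics/top8.png"); crop(i,155,55,355,190,4,"pics/t8.png")
i=cv2.imread("pics/side8.png"); crop(i,330,140,460,280,4,"pics/s8.png")
E
```

```text
(no output)
```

View pics/t8.png

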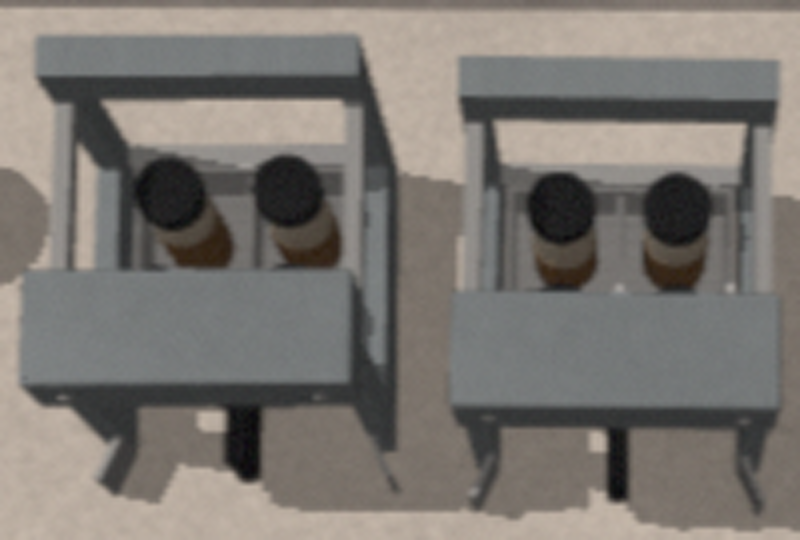

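View pics/s8.png

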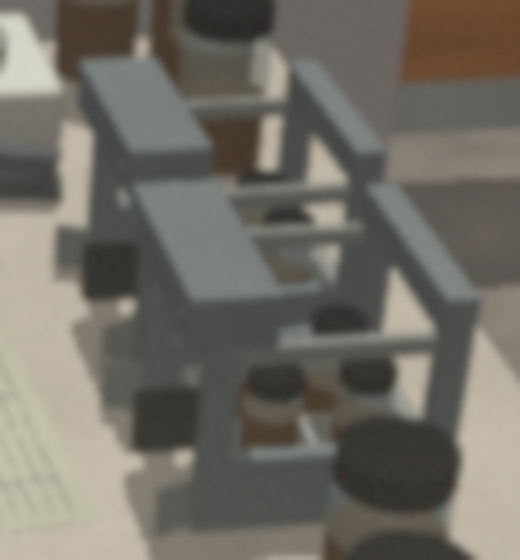

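```bash
python3 - <<'E'
from h import *
fs=[vision.grab_frame("top") for _ in range(4)]
g=np.mean([f["img"].astype(float).max(2) for f in fs],0); c=cam(fs[0])
def edge(cols,r0,r1):
    p=g[r0:r1,cols].mean(1); d=np.abs(np.diff(p)); k=d.argmax(); w=d[max(0,k-2):k+3]; return r0+.5+(np.arange(max(0,k-2),max(0,k-2)+len(w))*w).sum()/w.sum()
for n,fc,hc in(("ours",slice(214,218),slice(170,235)),("full",slice(308,311),slice(275,345))):
    rf=edge(fc,165,190); u=(fc.start+fc.stop-1)/2
    rh=edge(hc,145,157) if n=="ours" else edge(hc,151,163)
    P=onz(c,(u,rf),.015);Q=onz(c,(u,rf),.065);H=onz(c,(u,rh),.192)
    print(n,rf.round(2),rh.round(2),"fin tip z.065",Q.round(4),"z.015",P.round(4),"hood front",H.round(4),"gap",(H[0]-Q[0]).round(4),(H[0]-P[0]).round(4))
    print(np.round(g[164:186,fc].mean(1)).astype(int))
E
```

```text
ours 174.58 150.37 fin tip z.065 [0.6344 0.2115 0.065 ] z.015 [0.6476 0.2223 0.015 ] hood front [0.6545 0.1853 0.192 ] gap 0.0201 0.0069
[ 21  22  22  22  20  21  19  18  24  36  65 123 180 184 185 188 190 189
 187 186 186 186]
full 179.92 156.29 fin tip z.065 [ 0.6216 -0.0151  0.065 ] z.015 [ 0.6341 -0.0146  0.015 ] hood front [ 0.6418 -0.0162  0.192 ] gap 0.0203 0.0077
[ 25  25  27  25  24  24  24  22  23  24  23  24  19  21  20  44 107 181
 188 190 192 192]
```

Fin protrusion matches the already filled holder to within 1 mm (6.9 vs 7.7 mm, nominal 8), so the tray is home. The gripper is clear.

```bash
python3 - <<'E'
from h import *
ctrl.dwell(.3); print(np.round(ctrl.current_contact_force(),1),np.abs(ctrl.current_dq()).max(),ctrl.current_clock())
ctrl.finish_job()
E
```

```text
[-0.9 -1.   0.3] 0.0639091983564382 44.9333
the job is handed in; nothing more can be done
```

The last jar is upright in the tray's empty cell. The loaded tray is home in the empty (left) holder, and I let go and handed the job in at 44.9 s.

- **Jar:** I gripped it from above and set it down on light contact. The wrist and side pictures taken afterwards showed all four jars upright in their cells.
- **Tray:** I dragged it by its fin, eased up about 2.5 mm, to the holder's mouth, and re-gripped it leaning back 45° to push it in. The first push stopped at an estimated tray centre of x ≈ 0.772 (measured home about 0.771). A second, firmer push moved it only 0.4 mm.
- **Last checks:** The gap from the hood's front edge to the fin tip reads 6.9 mm, against 7.7 mm on the already filled holder and 8 mm nominal. That 1 mm spread is within camera accuracy. The two far jars stand upright. The two near ones are hidden by the hood in the last pictures, so I last saw them upright at the re-grip, before the final push. The bystanders look unmoved and the wrist force is near zero.
- **Mismatch during the work:** My first leaned hover pose could not connect to the grip pose within the wrist's joint range. I swung the wrist round in free space and came in horizontally instead.

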